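# Brace the condiment jar and open its tight cap

### The job

On the potluck counter, pull the jar holder's knob out until it clicks into its outer detent, stand the square jar upright in the holder with its faces square to it, and push the knob fully home so that the fork braces the jar. Then twist the tight cap anticlockwise until it comes free, lift it clear of the jar, and finish still holding it level, straight over the jar's mouth with only a finger's breadth or two of air between; leave the jar standing braced in the holder, knob home, and do not disturb the other things on the counter.

Things in the scene. Friction and masses are not known exactly. Their poses are not given: they have to be found in the camera images.
- jar_center (a point): Square white stoneware jar, loose, about 0.35 kg, the only square one: body 56 x 56 x 70 mm, then a round neck 48 mm across up to the rim at 84 mm. Point: on its axis, 42 mm above its underside; z up, x and y square to its flat faces. With its cap on, it can be carried by the cap. Unless braced it tends to turn with the cap.
- cap_center (a point): The square jar's round wooden cap, loose, 60 g, 54 mm wide, 20 mm tall, on the rim (its underside 84 mm above the jar's). Point: centre of this grip part, half-way up; z up. Twist lock, tight (about 0.5 N m: grip with about 40 N). Turned anticlockwise from above it frees at 1.0 rad and meets a stop near 1.65; aim for 1.3 to 1.4. It does not rise as it turns.
- rim (a point): Centre of the square jar's mouth, at the rim, 84 mm above its underside and 10 mm below the middle of the closed cap; z up. A plug with two lugs reaches 15 mm below the cap into this mouth; sprung tabs hold the lugs, so the cap cannot be pulled straight off. Once free it lifts straight up, and its plug clears the rim after 15 mm.
- bay (a point): Centre of the jar's place in the fixed aluminium holder, on top of its 6 mm base plate; z up, +x from the knob towards the back wall (face 29 mm along +x, top 62 mm above the counter). The jar stands here, any face to the wall. Set it down 0 to 6 mm on the -x side of this point, within 5 mm sideways and 0.1 rad of square, with the knob out.
- knob_grip (a point): Centre of the holder's wooden knob: a cylinder 30 mm across and 24 mm long along x, its axis 40 mm above the counter. +x (as the bay's) is home, -x is out. When home it is 118 mm on the -x side of the bay point. It can be pinched across its sides (along y) from above.
- knob (a joint): Slide of knob, rod and steel fork, m: 0 = home, grows as pulled out; detents at 0 and 0.050 (both ends); starts home. The middle takes about 6 N to pass, then it snaps on. The fork's flared tines (29.5 mm each side, 28 to 52 mm above the counter) close round the jar with 1 to 2 mm play and push it up to the wall; out, their tips are 32 mm on the -x side of the bay point.
Things that resemble listed ones, but are neither listed nor needed, are in the scene too. There is more than one size of the part that bears cap_center; the job needs the middle-sized.

How it is judged:
By the outcome, as a careful person would: the job done as asked, in the order asked, and still so for the second after the job is handed in, while the arm keeps its last pose, push and grip.
It also fails if it takes over 72 s, if anything falls off the work surface, if the arm or the gripper's body presses on something with over 40 N, if the wrist force passes 120 N, or if a joint passes its speed limit or range.

### The arm

A 6-joint arm with a two-finger parallel gripper is mounted at the origin on the work surface. World frame = base frame: x ahead of the robot, y to its left, z up, the work surface at z = 0. Lengths are in m, angles in rad, forces in N, time in s.
With the tool pointing down it reaches from about 0.3 to 0.875 m from the base axis. Payload 6.4 kg.
Tool frame: the origin (TCP) lies between the finger pads; the fingertips stand 19 mm ahead of it and the grasp point (between the pads) is the TCP; z points along the fingers, y is the line along which they close (so a half turn about z gives the same grasp; the last joint's range is limited). The gripper opens to 88 mm and grips with 3 to 60 N. Pads are 18 mm wide; open, the fingers measure 123 mm over their backs; the gripper's body (75 mm by 187 mm) begins 45 mm behind the grasp point.
Start: joints at [1.074, 0.181, 1.607, -0, 1.354, -0.206], TCP at [0.165, 0.551, 0.258] pointing down, gripper open.
Joint ranges: [-2.99, 2.99], [-0.89, 2.07], [0.3, 2.58], [-1.14, 4.28], [0, 2.63], [-3.12, 3.12]. Speed limits (rad/s): [2.57, 2.57, 3.01, 3.14, 3.14, 3.14].

### API

Orientations are given as a unit quaternion [w, x, y, z].
In Python, from workcell import reach, move_linear, move_joints, gripper_to, hold, inverse_kinematics, sense, grab_frame, camera_params, PlanningError, close_job gives the robot as it stands. Calls block until the motion is done:
- reach(position, orientation): joint-space move of the TCP to a pose.
- move_linear(position, rotation=None, v=0.15, threshold=None): straight line of the TCP; rotation=None keeps the orientation; v is the mean speed in m/s. With threshold (N) it stops when the force on the tool has changed by that much, and returns True; else False.
- move_joints(angles): joint-space move.
- gripper_to(opening, newtons=None): opening from 0.0 (shut) to 1.0 (fully open); newtons is the grip in N (None keeps the last); returns when the fingers have stopped.
- hold(seconds).
- inverse_kinematics(position, orientation): joint angles nearest the present ones, or None.
- sense(): the state.
- grab_frame(name): name is "side" or "top"; returns the picture (400x640x3 uint8, red, green, blue); there is no depth.
- camera_params(name): a dict with "K" (3x3 intrinsics, pixels), "D" ([k1, k2, p1, p2, k3] as OpenCV has them; the pictures are not rectified), "R" (3x3) and "t" (3): a world point X has camera coordinates R X + t. Camera axes: x right, y down, z forward; pixel columns grow to the right and rows downward; lengths in m; the calibration is good to about 2 mm. A picture is of the moment at which its call begins. camera_params takes no time and is no camera call.
A pose or a line that the arm cannot do raises PlanningError and nothing moves.
- close_job(): hands the job in; it is judged then, once.
The state is a dict: "time": time; "joints": joint angles; "joint_velocities": joint speeds; "effort": joint torques, N m; "eef_pos": TCP position; "ee_rot": TCP orientation; "ft_force": force on the tool from outside, world axes, zero at the start; "torque": the same for the moment, N m; "width": opening from 0.0 (shut) to 1.0 (fully open); "gripper_force": force on a finger pad.
Only numpy, scipy, OpenCV 4.12 (cv2) and the standard library are available. Lean on these libraries where they do the work, as an engineer would, in place of code of your own. Each camera call takes 0.05 s, during which the arm holds its last target. There are 200 camera calls.

## Working session

There is one attempt and no reset: what is moved stays moved. The work goes in short steps, each a Python script; the robot and the scene stay as the last script left them, time stands still between calls to the robot, and variables do not carry over. Pictures are saved under pics/ and viewed, at most 10 in all, crops included, and the job is handed in when it is done.

```bash
ls; mkdir -p pics; python3 - <<'E'
from workcell import *
import cv2
for n in("side","top"):
    f=grab_frame(n); cv2.imwrite(f"pics/{n}0.png",f[:,:,::-1])
    p=camera_params(n); print(n,p["K"],p["D"],p["R"],p["t"])
print(sense())
E
```

```text
pics
side [[457.30025589   0.         327.93078734]
 [  0.         457.30025589 198.66020693]
 [  0.           0.           1.        ]] [-0.06566073  0.          0.          0.          0.        ] [[ 0.804762   -0.59352368 -0.0093685 ]
 [-0.38489758 -0.50973965 -0.76942793]
 [ 0.4518982   0.62281227 -0.63866493]] [-0.38116729  0.2865701   0.63139681]
top [[377.988704     0.         305.68990069]
 [  0.         377.988704   204.26308219]
 [  0.           0.           1.        ]] [-0.02764857  0.          0.          0.          0.        ] [[ 0.01575947 -0.99945236  0.02909662]
 [-0.9858378  -0.02039079 -0.16645736]
 [ 0.1669595  -0.02606127 -0.98561926]] [0.00830587 0.51834187 0.69674834]
{'time': 0.1, 'joints': array([ 1.07367898e+00,  1.81430539e-01,  1.60787426e+00, -2.34731248e-05,
        1.35376362e+00, -2.06303916e-01]), 'joint_velocities': array([ 0.00114562, -0.00060387, -0.00402158,  0.00070904, -0.00155717,
       -0.0007287 ]), 'effort': array([ 2.62119302e-04, -4.34824634e+01, -3.42693150e+01,  7.04420940e-02,
        3.39721295e-02, -4.75100910e-05]), 'eef_pos': array([0.16465399, 0.5504742 , 0.25693687]), 'ee_rot': array([-2.43446061e-04,  1.44892314e-01,  9.89447155e-01, -6.96661464e-04]), 'ft_force': array([ 1.26107141, -0.63160353,  0.21041091]), 'torque': array([-0.02953934,  0.01292336,  0.00484616]), 'gripper_force': 0.0, 'width': 0.9995688283404862}
```

View pics/side0.png

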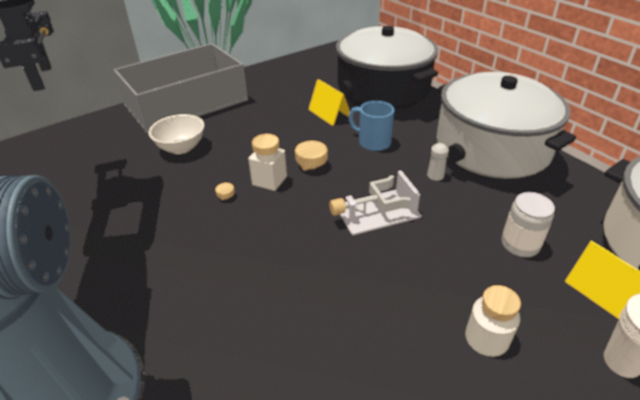

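View pics/top0.png

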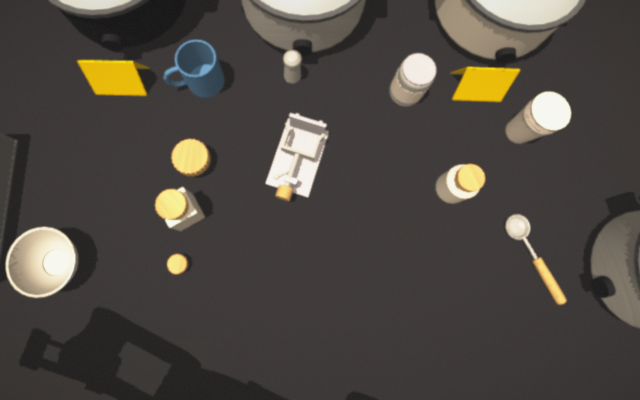

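Side view: the square jar with its cap is at (267,160), the loose caps at (311,155) and (225,190), the holder at (380,203) and its knob at (338,207). In the top view the square jar's cap is at (172,205) and the knob at (285,193).

What could be mistaken for the wanted parts (top-view pixels):
- **Caps:** the square jar's cap (172,205), a large loose cap (191,157), a small loose cap (178,264) and the round jar's cap (470,178).
- **Jars:** the square jar (185,208), a round jar (455,185), and white-lidded jars at (412,80) and (540,118).

I choose the square jar with the cap at (172,205), and will check it in a close crop.

```bash
python3 - <<'E'
import cv2,numpy as np
t=cv2.imread("pics/top0.png");s=cv2.imread("pics/side0.png")
r=lambda im,x,y,w,h,k:cv2.resize(im[y:y+h,x:x+w],None,fx=k,fy=k,interpolation=cv2.INTER_CUBIC)
a=np.hstack([r(t,145,180,67,50,6)[:300,:400],r(t,260,105,75,100,4)[:,:300][:300]]) if 0 else None
c=np.zeros((600,800,3),np.uint8)
for (im,x,y,w,h,ox,oy) in [(t,145,180,66,50,0,0),(t,262,108,66,50,400,0),(t,262,155,66,50,400,300),(s,240,130,66,66,0,300)]:
    q=r(im,x,y,w,h,6)[:300,:396]; c[oy:oy+q.shape[0],ox:ox+q.shape[1]]=q
cv2.imwrite("pics/crop1.png",c)
c=r(s,325,168,105,70,7); cv2.imwrite("pics/crop2.png",c)
E
```

```text
(no output)
```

View pics/crop1.png

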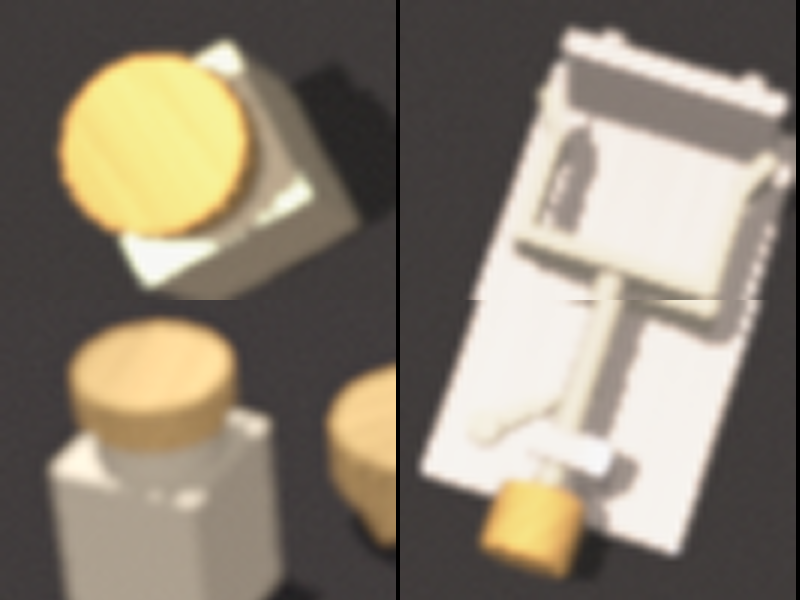

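View pics/crop2.png

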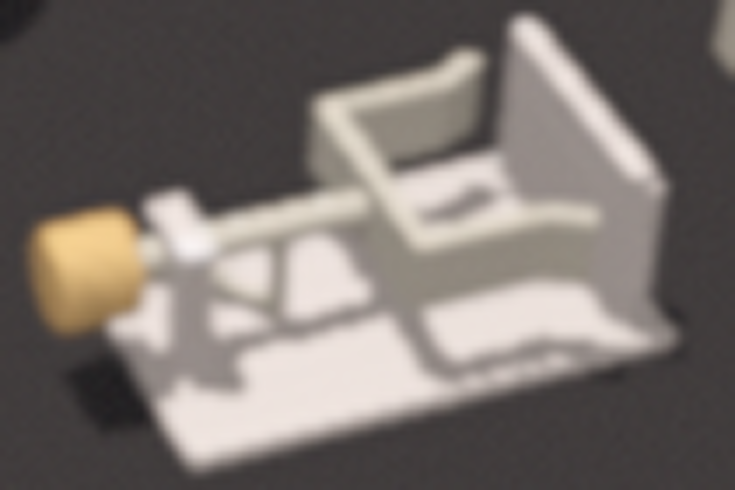

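The crops confirm the choice: it is the only square jar, with a wooden cap at top (172,205). The knob is at (285,193), the fork is home, and the wall is at the top right of the holder. Now I'll measure from both views.

```bash
cat > h.py <<'E'
import cv2,numpy as np
from workcell import *
P={n:{k:np.array(v,float) for k,v in camera_params(n).items() if k in"KDRt"} for n in("side","top")}
def und(n,uv): return cv2.undistortPoints(np.array(uv,float).reshape(-1,1,2),P[n]["K"],P[n]["D"]).reshape(-1,2)
def tri(top,side):
    M=[np.c_[P[n]["R"],P[n]["t"]] for n in("top","side")]
    X=cv2.triangulatePoints(*M,und("top",top).T,und("side",side).T); return (X[:3]/X[3]).T
def plane(n,uv,z):
    R,t=P[n]["R"],P[n]["t"]; d=np.c_[und(n,uv),np.ones(len(und(n,uv)))]@R; c=-R.T@t
    return c+d*((z-c[2])/d[:,2])[:,None]
def wood(n,im,near):
    hsv=cv2.cvtColor(im,cv2.COLOR_RGB2HSV); m=cv2.inRange(hsv,(8,75,60),(28,255,255))
    k,l,st,c=cv2.connectedComponentsWithStats(m)
    i=1+np.argmin(np.linalg.norm(c[1:]-near,axis=1)); cnt=max(cv2.findContours((l==i).astype(np.uint8),0,1)[0],key=cv2.contourArea)
    hull=cv2.convexHull(cnt); f=np.zeros_like(m); cv2.fillPoly(f,[hull],1); mm=cv2.moments(f,True)
    return (mm["m10"]/mm["m00"],mm["m01"]/mm["m00"]),st[i]
E
python3 - <<'E'
from h import *
t=cv2.imread("pics/top0.png")[:,:,::-1];s=cv2.imread("pics/side0.png")[:,:,::-1]
for nm,a,b in[("cap",(172,205),(266,146)),("knob",(285,193),(338,207)),("big",(191,157),(311,155)),("small",(178,264),(225,190))]:
    p,q=wood("top",t,a),wood("side",s,b); print(nm,p,q,tri(p[0],q[0]).round(4))
jt=[(182,187.5),(196.3,211.7),(169.7,227.5)]
print("jar corners",tri(jt,[(285,149.2),(271.7,163.3),(248.7,157.8)]).round(4)); J=plane("top",jt,.07)
print(J.round(4)); 
for a,b in((0,1),(1,2)): d=J[b]-J[a]; print(np.linalg.norm(d),np.arctan2(d[1],d[0]))
print("jar centre from diag",(J[0]+J[2])/2)
pt=[(266.2,183.8),(308.7,197.2)]; T=tri(pt,[(340.3,214.4),(353.1,234.9)]);print("plate front",T.round(4)); d=T[1]-T[0];print("yaw front",np.arctan2(d[1],d[0])+np.pi/2)
Q=plane("top",pt,.006); d=Q[1]-Q[0];print(Q.round(4),np.arctan2(d[1],d[0])+np.pi/2)
W=tri([(290,112.5),(326.2,123.5)],[(400,170.6),(419.3,193.8)]);print("wall top",W.round(4)); d=W[1]-W[0];print(np.arctan2(d[1],d[0])+np.pi/2,W.mean(0))
# plate edges by line fit on white mask, top view
h=cv2.cvtColor(t,cv2.COLOR_RGB2HSV);m=cv2.inRange(h,(0,0,140),(180,60,255))[105:205,260:335]
c=max(cv2.findContours(m,0,1)[0],key=cv2.contourArea)[:,0]+[260,105]
for nm,a,b in[("right edge",(325,135),(308.7,197)),("left",(266.2,183.8),(285,130)),("front",(266.2,183.8),(308.7,197.2))]:
    a,b=np.array(a,float),np.array(b,float);u=(b-a)/np.linalg.norm(b-a);r=c-a;al=r@u/np.linalg.norm(b-a);pe=abs(r[:,0]*u[1]-r[:,1]*u[0])
    k=c[(pe<2.5)&(al>.1)&(al<.9)]; G=plane("top",k,.006)[:,:2].astype(np.float32)
    print(nm,len(k),cv2.fitLine(G,cv2.DIST_HUBER,0,.01,.01).ravel())
E
```

```text
cap ((170.8587319243604, 203.98553948832037), array([154, 188,  35,  32, 877], dtype=int32)) ((265.0304114490161, 143.71198568872987), array([251, 133,  29,  23, 545], dtype=int32)) [[0.5042 0.2623 0.0969]]
knob ((283.9754098360656, 192.6844262295082), array([275, 185,  18,  17, 234], dtype=int32)) ((336.8068181818182, 205.7348484848485), array([329, 197,  17,  19, 253], dtype=int32)) [[0.5402 0.0607 0.0442]]
big ((190.37242472266243, 157.05071315372425), array([ 170,  138,   41,   39, 1234], dtype=int32)) ((310.699214365881, 154.35578002244668), array([294, 140,  35,  32, 865], dtype=int32)) [[0.6117 0.2523 0.0311]]
small ((176.92098765432098, 263.5135802469136), array([166, 253,  23,  22, 397], dtype=int32)) ((224.425, 190.43125), array([214, 182,  21,  19, 313], dtype=int32)) [[0.399 0.268 0.018]]
jar corners [[0.5418 0.2506 0.0738]
 [0.4942 0.222  0.0734]
 [0.4646 0.2685 0.074 ]]
[[0.5408 0.2525 0.07  ]
 [0.4953 0.2227 0.07  ]
 [0.4647 0.27   0.07  ]]
0.05449057991264443 -2.5616643395674767
0.05633639543821207 2.144780753934385
jar centre from diag [0.50276312 0.26125416 0.07      ]
plate front [[ 0.5759  0.1003 -0.0263]
 [ 0.5404  0.0103  0.0045]]
yaw front -0.37565005296348786
[[0.5657 0.0993 0.006 ]
 [0.5393 0.0108 0.006 ]] -0.2896601872871807
wall top [[ 0.6983  0.0527  0.0635]
 [ 0.6803 -0.0204  0.0579]]
-0.2412905473463054 [0.68926726 0.01613934 0.06070249]
right edge 49 [ 0.9600606  -0.27979207  0.59798574 -0.00414804]
left 44 [ 0.95756835 -0.28820625  0.6352563   0.08115935]
front 22 [0.28687102 0.95796925 0.5511868  0.04821154]
```

```bash
cat >> h.py <<'E'
yaw=-.289; u=np.array([np.cos(yaw),np.sin(yaw),0]); n_=np.array([-u[1],u[0],0])
def q(psi): f=(psi+np.pi/2)/2; return np.array([0,np.cos(f),np.sin(f),0])
PH=yaw+np.pi/2
def st(tag=""):
    s=sense(); print(tag,"t%.1f"%s["time"],s["eef_pos"].round(4),"F",s["ft_force"].round(1),"T",s["torque"].round(2),"w%.3f gf%.1f j6 %.2f"%(s["width"]*88,s["gripper_force"],s["joints"][5])); return s
def save(name):
    for n in("side","top"): cv2.imwrite(f"pics/{n}{name}.png",grab_frame(n)[:,:,::-1])
E
python3 - <<'E'
from h import *
print(plane("top",[(283.98,192.68)],.04),plane("side",[(336.8,205.73)],.04),plane("top",[(170.86,203.99)],.094),plane("side",[(265.03,143.71)],.094))
K=np.array([.540,.0605,.042])
reach(K+[0,0,.10],q(PH)); st("above")
gripper_to(.7); 
move_linear(K,threshold=10); st("down")
gripper_to(0,30); st("grip")
r=move_linear(K-.053*u,v=.05,threshold=25); print(r); st("out")
hold(.3); st()
gripper_to(.7); st("rel"); save("1")
E
```

```text
[[0.54096825 0.06088347 0.04      ]] [[0.54322656 0.06458684 0.04      ]] [[0.50497536 0.26312007 0.094     ]] [[0.50585324 0.2665494  0.094     ]]
above t2.3 [0.54   0.0613 0.1422] F [-0.2 -0.5 -0.3] T [ 0.01  0.02 -0.03] w88.062 gf0.0 j6 -1.39
down t3.7 [0.5406 0.0604 0.0427] F [-0.2  0.3  0.7] T [ 0.02 -0.01  0.02] w61.490 gf0.0 j6 -1.39
grip t4.3 [0.5401 0.06   0.0423] F [-1.4 -3.   3.7] T [-0.53  0.3  -0.01] w28.881 gf30.0 j6 -1.39
False
out t5.5 [0.492  0.0745 0.0425] F [ 9.8 -7.2 -8.3] T [-1.21 -1.32 -0.02] w28.651 gf30.0 j6 -1.37
 t5.8 [0.492  0.0745 0.0425] F [ 9.5 -8.2 -7.6] T [-1.22 -1.35 -0.  ] w29.073 gf30.0 j6 -1.37
rel t6.5 [0.4891 0.0757 0.042 ] F [0.6 0.8 0.3] T [-0.04  0.04  0.03] w61.600 gf0.0 j6 -1.37
```

```bash
python3 - <<'E'
from h import *
K=sense()["eef_pos"]
move_linear(K+[0,0,.13],v=.2)
gripper_to(1.0)
C=np.array([.5048,.2630,.098]); ps=.577
reach(C+[0,0,.09],q(ps)); 
print(move_linear(C,threshold=8)); st("at cap")
gripper_to(0,40); st("grip")
move_linear(C+[0,0,.10],v=.12); st("lift"); save("2")
B=.6191*u+.2126*n_; B[2]=.104; np.save("B.npy",B)
T=B-.003*u
reach(T+[0,0,.09],q(PH)); hold(.3); s=st("above bay"); save("3")
print(T,PH, s["ee_rot"],q(PH))
E
python3 - <<'E'
import cv2,numpy as np
t=cv2.imread("pics/top3.png")[60:220,220:380];s=cv2.imread("pics/side3.png")[110:270,300:460]
cv2.imwrite("pics/v3.png",cv2.resize(np.hstack([t,s]),None,fx=2.5,fy=2.5,interpolation=2))
E
```

```text
False
at cap t9.7 [0.5055 0.2629 0.0987] F [0.1 0.4 0.5] T [-0.07 -0.   -0.02] w87.671 gf0.0 j6 -0.31
grip t10.3 [0.5045 0.2628 0.0982] F [-3.7 -2.6  5.7] T [-0.44  0.67 -0.  ] w53.001 gf40.0 j6 -0.31
lift t11.3 [0.5041 0.2628 0.1969] F [ 0.2 -0.3 -5.7] T [-0.07  0.01  0.02] w52.922 gf40.0 j6 -0.31
above bay t12.8 [0.651  0.0293 0.1942] F [-1.  -0.  -3.7] T [-0.02  0.06 -0.  ] w52.853 gf40.0 j6 -1.42
[0.65113962 0.02819864 0.104     ] 1.2817963267948966 [7.30980348e-05 1.43368139e-01 9.89669424e-01 5.04409001e-05] [0.         0.14399766 0.98957803 0.        ]
```

View pics/v3.png

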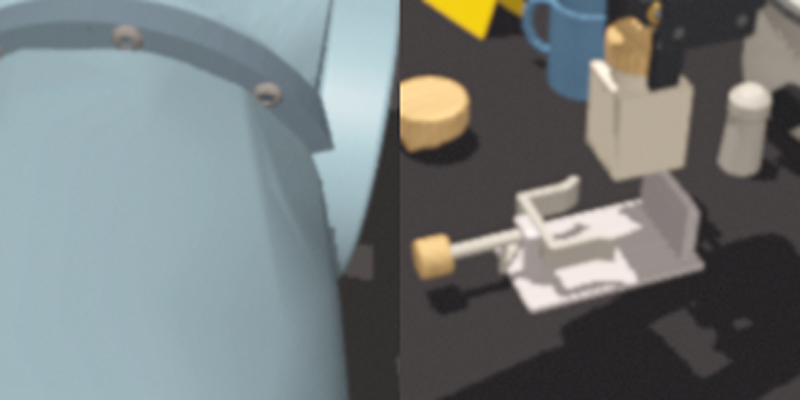

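The side view shows the jar held upright over the bay, with the knob and fork out. Its bottom corners are near crop pixels (603,150), (625,178) and (688,163), so I'll check yaw and position from those.

```bash
python3 - <<'E'
from h import *
f=lambda p:np.c_[(np.array(p)[:,0]-400)/2.5+300,np.array(p)[:,1]/2.5+110]
J=plane("side",f([(603,150),(625,178),(688,163)]),.096)
for a,b in((0,1),(1,2)): d=J[b]-J[a];print(np.linalg.norm(d[:2]),np.arctan2(d[1],d[0]))
c=(J[0]+J[2])/2;print(c,"u,n",c@u,c@n_)
# holder in same view: wall foot / plate far corners, knob
im=cv2.imread("pics/side3.png")[:,:,::-1]
k=wood("side",im,(313,212));X=plane("side",[k[0]],.04)[0];print("knob",k,X@u,X@n_)
E
```

```text
0.03822098606981051 -1.8498352165686436
0.05344751501547783 -0.28618770662164406
[0.65714633 0.01963277 0.096     ] u,n 0.6242988281249918 0.20610124135477237
knob ((312.7103448275862, 212.03103448275863), array([304, 203,  18,  19, 273], dtype=int32)) 0.45239536557548526 0.21550690851501803
```

```bash
python3 - <<'E'
from h import *
f=lambda p:np.c_[(np.array(p)[:,0]-400)/2.5+300,np.array(p)[:,1]/2.5+110]
J=plane("side",f([(625,178),(688,163)]),.096); c=J.mean(0)+.028*n_; print(c@u,c@n_)
T=np.load("B.npy")-.003*u
move_linear(T+[0,0,.008],v=.08); st("near"); 
print(move_linear(T-[0,0,.006],v=.02,threshold=6)); st("down"); save("4")
t=cv2.imread("pics/side4.png")[110:270,300:500]
cv2.imwrite("pics/v4.png",cv2.resize(t,None,fx=3.7,fy=3.7,interpolation=2))
E
```

```text
0.6244891867045397 0.21499169641910332
near t14.0 [0.6517 0.0282 0.1128] F [-0.  -0.3 -4.7] T [0.01 0.03 0.02] w52.610 gf40.0 j6 -1.42
True
down t14.5 [0.6513 0.028  0.1042] F [-0.3 -1.   4.9] T [ 0.05 -0.02  0.  ] w52.788 gf39.9 j6 -1.42
```

View pics/v4.png

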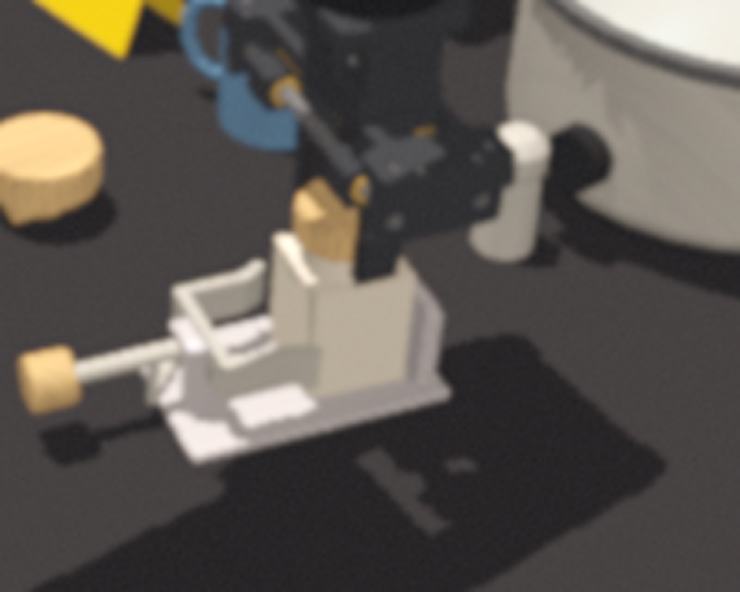

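Contact came at TCP z 0.1042, so the jar is on the base plate. It stands square in the bay, with its near bottom corner at crop (315,392), and the fork is behind it. Next I release and push the knob home.

```bash
python3 - <<'E'
from h import *
p=sense()["eef_pos"]; gripper_to(1.0); st("rel")
move_linear(p+[0,0,.09],v=.2)
K=np.array([.4915,.0748,.042])
gripper_to(.7); reach(K+[0,0,.10],q(PH)); move_linear(K,threshold=10); gripper_to(0,30); st("grip")
print(move_linear(K+.054*u,v=.05,threshold=28)); a=st("home"); hold(.3); b=st()
print("travel",(b["eef_pos"]-K)@u)
gripper_to(.7); move_linear(sense()["eef_pos"]+[0,0,.13],v=.2); gripper_to(1.0)
reach([.40,-.15,.28],q(PH)); save("5")
t=cv2.imread("pics/top5.png")[90:210,240:350];s=cv2.imread("pics/side5.png")[110:270,300:460]
f=lambda x:cv2.resize(x,(400,int(400*x.shape[0]/x.shape[1])),interpolation=2)
a,b=f(t),f(s);c=np.zeros((440,800,3),np.uint8);c[:a.shape[0],:400]=a;c[:b.shape[0],400:]=b;cv2.imwrite("pics/v5.png",c)
for nm,im,k,cp in(("top",cv2.imread("pics/top5.png"),(285,193),(295,130)),("side",cv2.imread("pics/side5.png"),(338,206),(385,160))):
    print(nm,wood(nm,im[:,:,::-1],k),wood(nm,im[:,:,::-1],cp))
E
```

```text
rel t15.3 [0.6496 0.0284 0.1021] F [-0.6  0.1 -0.8] T [0.02 0.01 0.05] w87.978 gf0.0 j6 -1.42
grip t18.6 [0.4916 0.0746 0.0423] F [-1.2 -2.4  3.8] T [-0.36  0.24 -0.01] w28.598 gf30.0 j6 -1.37
False
home t19.8 [0.5398 0.0601 0.0421] F [-16.6  -0.5  21.5] T [-0.1   2.47 -0.07] w28.716 gf30.0 j6 -1.39
 t20.1 [0.5398 0.0602 0.0421] F [-16.7  -1.6  20.7] T [-0.14  2.5  -0.05] w28.854 gf30.0 j6 -1.39
travel 0.05045214636591351
top ((283.9754098360656, 192.7172131147541), array([275, 185,  18,  17, 235], dtype=int32)) ((303.31698113207545, 126.67672955974842), array([289, 111,  30,  33, 768], dtype=int32))
side ((336.8068181818182, 205.7348484848485), array([329, 197,  17,  19, 250], dtype=int32)) ((381.3636363636364, 157.8409090909091), array([377, 156,  10,   5,  43], dtype=int32))
```

View pics/v5.png

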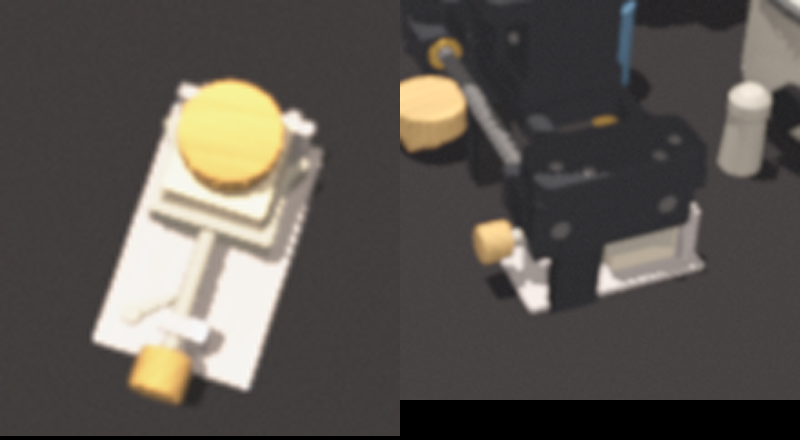

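The top view shows the knob back at exactly its starting pixel (284,193). The jar is square between the tines and against the wall, with its cap centred at (303,127). Now I twist it.

```bash
python3 - <<'E'
from h import *
im=cv2.imread("pics/top5.png")[:,:,::-1]
X=plane("top",[wood("top",im,(303,127))[0]],.100)[0]; B=np.load("B.npy"); print("cap",X,"rel bay u,n",(X-B)@u,(X-B)@n_)
C=X.copy(); C[2]=.103; s0=.6
reach(C+[0,0,.08],q(s0)); print(move_linear(C,v=.1,threshold=8)); st("at")
gripper_to(0,47); st("grip")
# re-seat arm on the sensed pose then turn the last joint
p=inverse_kinematics(C,q(s0)); print(sense()["joints"].round(3),p.round(3))
for i in range(1,10):
    move_joints(p-np.array([0,0,0,0,0,.15*i])); st("tw%.2f"%(.15*i))
E
```

```text
cap [0.65573998 0.02600739 0.1       ] rel bay u,n 0.002034067779205136 -0.0007893001220943385
False
at t25.5 [0.6563 0.0259 0.1037] F [ 0.6 -0.5 -0.1] T [-0.04  0.04  0.02] w87.749 gf0.0 j6 -0.74
grip t26.1 [0.6554 0.0257 0.1032] F [-4.8 -1.4  4.8] T [-0.42  0.75 -0.04] w52.389 gf47.0 j6 -0.74
[-1.410e-01  5.190e-01  1.495e+00 -1.000e-03  1.128e+00 -7.410e-01] [-0.141  0.52   1.495 -0.     1.127 -0.741]
tw0.15 t26.4 [0.6557 0.0256 0.1032] F [-4.3 -3.7  4.5] T [-0.51  0.68 -0.02] w52.668 gf47.0 j6 -0.89
tw0.30 t26.6 [0.656  0.0259 0.1031] F [-1.6 -1.4  3.5] T [-0.32  0.39  0.03] w52.630 gf47.0 j6 -1.04
tw0.45 t26.9 [0.656  0.0262 0.1031] F [-1.2 -0.4  2.4] T [-0.04  0.2   0.06] w52.922 gf47.0 j6 -1.18
tw0.60 t27.2 [0.656  0.0263 0.1031] F [-0.2 -0.8  2.2] T [ 0.16 -0.03  0.06] w52.847 gf47.0 j6 -1.33
tw0.75 t27.4 [0.6559 0.0263 0.103 ] F [0.1 0.7 1.9] T [ 0.4  -0.17  0.07] w52.947 gf47.0 j6 -1.48
tw0.90 t27.7 [0.6561 0.0258 0.1031] F [2.  0.5 0.7] T [ 0.08 -0.38 -0.02] w52.658 gf47.0 j6 -1.63
tw1.05 t28.0 [0.6556 0.026  0.1031] F [ 0.1 -0.2  2. ] T [ 0.01 -0.1  -0.04] w52.586 gf47.0 j6 -1.78
tw1.20 t28.2 [0.6555 0.0259 0.1031] F [-0.3 -0.6  3.5] T [0.09 0.12 0.03] w52.923 gf47.0 j6 -1.93
tw1.35 t28.5 [0.6556 0.026  0.1031] F [-0.1  0.6  4.1] T [0.17 0.1  0.05] w52.544 gf47.0 j6 -2.08
```

```bash
python3 - <<'E'
from h import *
p=sense()["eef_pos"]; print("v",sense()["ee_rot"].round(3),q(1.95).round(3))
r=move_linear(p+[0,0,.006],v=.03,threshold=7); print(r); st("lift6"); save("6")
t=cv2.imread("pics/side6.png")[110:270,300:500]
cv2.imwrite("pics/v6.png",cv2.resize(t,None,fx=3.7,fy=3.7,interpolation=2))
E
```

```text
v [-0.    -0.185  0.983 -0.   ] [ 0.    -0.188  0.982  0.   ]
False
lift6 t28.9 [0.6554 0.0259 0.109 ] F [ 0.4  0.4 -1. ] T [0.07 0.05 0.02] w52.903 gf47.0 j6 -2.09
```

View pics/v6.png

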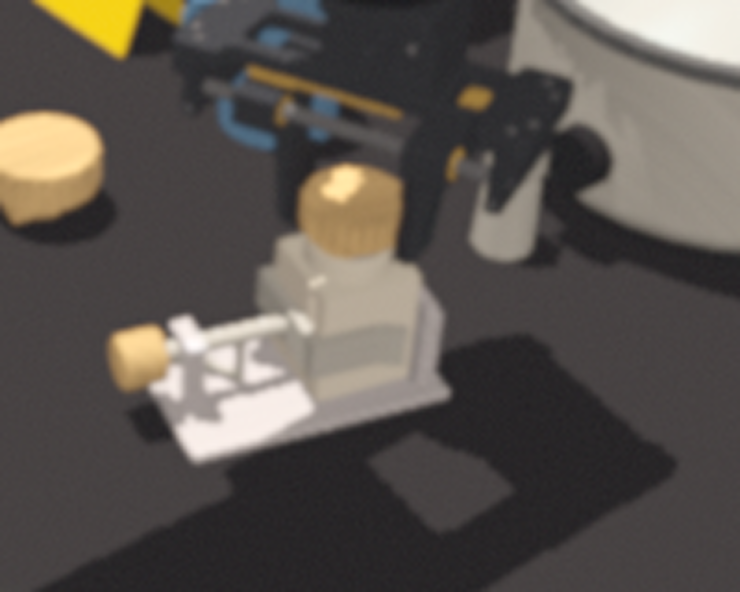

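The lift carried only about 1 N, roughly the cap's own weight (the jar with cap read about 4.7 N). The jar stays seated in the holder with the knob home, so the cap is free and I can raise it the rest of the way.

```bash
python3 - <<'E'
from h import *
p=np.array([.6556,.0260,.1355])
print(move_linear(p,v=.04,threshold=8)); hold(.5); st("final"); save("7")
t=cv2.imread("pics/side7.png")[90:250,300:500]
print(wood("side",cv2.imread("pics/side7.png")[:,:,::-1],(337,206)))
cv2.imwrite("pics/v7.png",cv2.resize(t,None,fx=3.7,fy=3.7,interpolation=2))
E
```

```text
False
final t30.3 [0.6556 0.026  0.1354] F [ 0.5  0.4 -0.4] T [-0.    0.01  0.05] w52.562 gf47.0 j6 -2.09
((336.8068181818182, 205.7348484848485), array([329, 197,  17,  19, 250], dtype=int32))
```

View pics/v7.png

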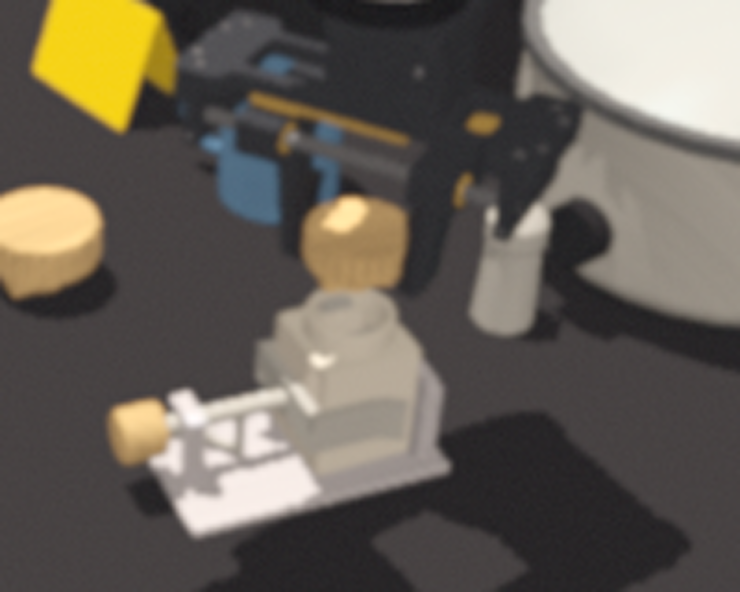

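The cap is off and held level above the jar's open mouth (crop (348,310)), with a clear gap. The jar is braced and the knob is home at (337,206).

```bash
python3 -c "
from workcell import *
print(close_job())"
```

```text
the job is handed in; nothing more can be done
None
```

The job is handed in at about 30 s of robot time: the jar stands square and braced in the holder with the knob home, and the freed cap is held level about 32 mm above the rim (about 17 mm below its plug).

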